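Ease the recorder out of the half-open drawer

ROBOT

A 6-joint arm with a two-finger parallel gripper is mounted at the origin on the work surface. World frame = base frame: x ahead of the robot, y to its left, z up, the work surface at z = 0. Lengths are in mm, angles in rad, forces in N, time in s.
With the tool pointing down it reaches from about 250 to 800 mm from the base axis. Payload 8.5 kg.
Tool frame: the origin (TCP) lies on the centre line of the jaws, within the pads' length; the fingertips stand 11 mm ahead of it and the grasp point (between the pads) lies 8 mm behind it; z points along the fingers, y is the direction in which the jaws open and shut (so a half turn about z gives the same grasp; the last joint's range is limited). The gripper opens to 85 mm and grips with 20 to 120 N. Pads are 22 mm wide; open, the fingers measure 114 mm over their backs; the gripper's body (76 mm by 85 mm) begins 54 mm behind the grasp point. The pads swing forward as they close: fully open they stand 13 mm farther back than shut.
Start: joints at [1.122, 0.238, -0.013, 1.319, 0, 1.571], TCP at [227.769, 472.971, 242.276] pointing down, gripper open.
Joint ranges: [-2.66, 2.66], [-1.03, 1.9], [-1.14, 1.46], [-1.82, 2.27], [-1.45, 1.34], [-3.14, 3.14]. Speed limits (rad/s): [2.22, 2.22, 2.79, 3.14, 3.14, 3.14].

INTERFACE

Orientations are given as a 3x3 rotation matrix whose columns are the frame's x, y, z axes.
In Python, from bench import manip gives the robot as it stands.
- The arm moves only by the tool send_rows, never from a script. Its argument "commands" is a list of rows, each an object with "translation": the shift along the tool's x, y, z in units of 40 mm (1.0 is 40 mm), a list of three; "rotation": the turn, a rotation vector about the tool's x, y, z in units of 5 degrees (1.0 is 5 degrees), a list of three; "fingers": the gripper's target within -1 to 1 (shut at 1, half-way at 0, fully open at -1). In form: [{"translation": [tx, ty, tz], "rotation": [ax, ay, az], "fingers": fingers}, ...]. A call has 1 to 8 rows; each row is the pose to reach, as a shift and turn from the pose commanded when the call began, along the tool's axes at that moment; what a row does not reach only later rows make up. A row lasts 1/12 s, in which the tool goes at most 41.7 mm and 7.16 degrees, less where a joint would pass 70% of its speed; a pose out of reach is approached as far as the arm can. A call with a gripper value outside its range is refused whole. The fingers move at their own pace and stop on an object; "newtons" is the grip in N (left out, the last holds). Time passes only in rows, so rows that repeat a pose let the fingers close. It gives the time, the measured TCP pose, the force and the opening at its end, in the units of the state.
- manip.sense(): the state, without advancing time (a new reading comes with each control period).
- manip.camera(name): name is "scene" or "top"; returns a dict with "image" (420x560x3 uint8, blue, green, red), "fx", "fy", "cx", "cy" (pixels), "R" (3x3) and "t" (3): a world point X has camera coordinates R X + t. Camera axes: x right, y down, z forward; pixel columns grow to the right and rows downward; lengths in mm; the calibration is good to about 2 mm. A picture is of the moment at which its call begins. There is no depth.
- manip.job_done(): hands the job in, once; it reports no verdict.
The state is a dict: "clock": time; "joints": joint angles; "qvel": joint speeds; "effort": joint torques, N m; "tool_pos": TCP position; "ee_rot": TCP orientation; "ft_force": force on the tool from outside, world axes, zero at the start; "torque": the same for the moment, N m; "opening": finger opening in mm.
Only numpy, scipy, OpenCV 4.12 (cv2) and the standard library are available. Lean on these libraries where they do the work, as an engineer would, in place of code of your own. Each camera call takes 0.05 s, during which the arm holds its last target. There are 200 camera calls.

TASK

The chest's two drawers stand open as far as they go or nearly so; one holds the wooden recorder, the other the TV remote. Take the recorder out of whichever drawer it lies in: it is longer than the opening, so raise its near end and draw it out slantwise without forcing it against the wood, then finish still holding it in the gripper, still and about level, some 10 cm or more above the chest's top and touching nothing else. Leave the remote, the mug and the plant where they are.

Things in the scene. Friction and masses are not known exactly. Their poses are not given: they have to be found in the camera images.
- chest: low dark-wood chest, fixed on the table, 420 wide (y), 420 deep (x), 130 high. Origin: on the table under the middle of its front face; x into the chest, y towards its left drawer, z up. Two drawers side by side slide out towards -x. Top board 18 thick: its underside, the lip over the drawers, is at height 112; it juts 6 out in front. Magazines 30 high lie on it, 200 to 430 behind the front.
- drawer_left (a joint): how far the left drawer (centre at y = +100 mm of the chest) is pulled out, m: 0 shut, 0.21 at its stop; slides stiffly (3 N). Both drawers are alike: inner floor 36 mm above the table, inside 162 wide, 379 long; side walls 9 thick, tops 86 above the table.
- drawer_right (a joint): how far the right drawer (centre at y = -100 mm of the chest) is pulled out, m; as the left one.
- drawer_left_edge (a point): middle of the left drawer front's top edge, 102 mm above the table, half-way through its 16 mm thickness; an iron bow handle stands 29 mm out of the front, lower down.
- drawer_right_edge (a point): the same point of the right drawer's front.
- recorder_mid (a point): middle of the recorder's length, on its axis. Recorder: round, light wood with three white rings and black finger holes, 325 long, 0.1 to 0.2 kg, lying in one drawer, foot near the drawer's front, the far half under the chest's top, within about 5 degrees of the chest's x. Its x axis runs from foot to beak, z up. It rests on its rings, axis 14.5 mm above the drawer's floor.
- recorder_foot (a point): centre of the recorder's foot end (near end), on its axis. Diameters in mm, by distance from here: 29 (0 to 12, white ring), 25 (12 to 45), 29 (45 to 58, white ring), 24 (58 to 215, finger-hole part, good to grip), 29 (215 to 230, white ring), 27 (230 to 298), then the white beak tapers to 16.
- remote: black TV remote, 180 x 46 x 18, lying along the chest's x in the other drawer; origin on its underside, 60 mm from its near end.
- mug: white mug, 82 across, 95 high, with a handle, on the table to the right of the drawers; origin at the centre of its underside.
- plant: small succulent in a terracotta pot, 94 across, 80 high (150 with leaves), on the table to the left of the drawers; origin at the centre of its underside.

How it is judged (in metres and radians):
At the end, for the whole second after the job is handed in: the recorder is held still in the fingers, its middle over 200 mm above the table (70 mm over the chest's top), level within 20 degrees, touching no part of the chest (height (world z) of recorder_mid above 0.2 m and angle between recorder_mid's own x axis and vertical between 1.22 and 1.92 rad and contact force between the fingers and recorder above 1 N and contact force between recorder and chest below 0.1 N and linear speed of recorder below 0.05 m/s); the arm keeps its last pose, push and grip.
It fails at once if the recorder is forced against the chest or a drawer (over 40 N) (contact force between recorder and chest above 40 N).
It fails at once if the remote is disturbed (moved 30 mm) (distance of remote from where it was at the start of the episode above 0.03 m).
It fails at once if the mug is disturbed (moved 30 mm or tipped) (distance of mug from where it was at the start of the episode above 0.03 m or angle between mug's own z axis and vertical above 0.4 rad).
It fails at once if the plant is disturbed (moved 30 mm or tipped) (distance of plant from where it was at the start of the episode above 0.03 m or angle between plant's own z axis and vertical above 0.4 rad).
It also fails if it takes over 38 s, if anything falls off the work surface, if the arm or the gripper's body presses on something with over 40 N, if the wrist force passes 120 N, or if a joint passes its speed limit or range.

## Working session

There is one attempt and no reset: what is moved stays moved. The work goes in short steps, Python scripts to look and compute and a tool call to move; the robot and the scene stay as the last step left them, time stands still between calls to the robot, and variables do not carry over. Pictures are saved under pics/ and viewed, on a budget of 10 in all, crops included, one or two more only if the job needs it, and the job is handed in when it is done.

Besides the shell and the picture viewer there is one more tool, called after "Call:" as name(argument=value, ...) on one line, values as JSON. send_rows: Moves the arm, as the interface text tells. Its arguments: {"type":"object","properties":{"commands":{"type":"array"},"newtons":{"type":"number"}},"required":["commands"]}

```bash
mkdir -p pics; ls; python3 - <<'E'
from bench import manip
import cv2,numpy as np,pickle
for n in("scene","top"):
    c=manip.camera(n); cv2.imwrite(f"pics/{n}0.png",c["image"]); pickle.dump(c,open(f"{n}0.pkl","wb"))
    print(n,c["fx"],c["fy"],c["cx"],c["cy"],np.round(c["R"],3).tolist(),np.round(c["t"],1), np.round(-c["R"].T@c["t"]))
s=manip.sense();print(s)
E
```

```text
pics
scene 410.1397359488946 410.1397359488946 279.5601952444191 202.14286695829836 [[0.172, 0.985, 0.008], [0.83, -0.14, -0.54], [-0.531, 0.1, -0.842]] [-139.2 -415.7 1469.9] [1149.  -67. 1014.]
top 407.3310403762967 407.3310403762967 277.9738909803101 210.039324568182 [[0.001, -1.0, -0.029], [-0.996, 0.002, -0.094], [0.094, 0.029, -0.995]] [ 53.1 573.6 894.8] [486.  26. 946.]
{'clock': 0.1, 'joints': array([ 1.12200270e+00,  2.38723253e-01, -1.41981321e-02,  1.31920624e+00,
        2.83652633e-05,  1.57078935e+00]), 'qvel': array([-0.00108685, -0.0022804 ,  0.00205701, -0.00271955,  0.00099293,
        0.00130981]), 'effort': array([-6.49467183e-04, -5.39723110e+01,  3.46995986e+01,  1.33884183e-02,
       -1.66701631e-05, -1.40675814e-05]), 'tool_pos': array([227.61535872, 472.67393346, 241.7296432 ]), 'ee_rot': array([[-9.00974187e-01,  4.33872274e-01, -6.03179815e-04],
       [ 4.33872692e-01,  9.00973406e-01, -1.18715685e-03],
       [ 2.83745283e-05, -1.33130093e-03, -9.99999113e-01]]), 'ft_force': array([-0.16294286, -0.52331913, -0.41087921]), 'torque': array([ 0.01909375,  0.02565205, -0.01049305]), 'opening': 85.68200975759926}
```

View pics/scene0.png

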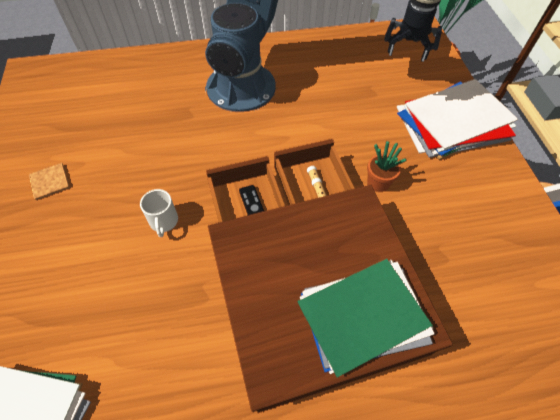

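View pics/top0.png

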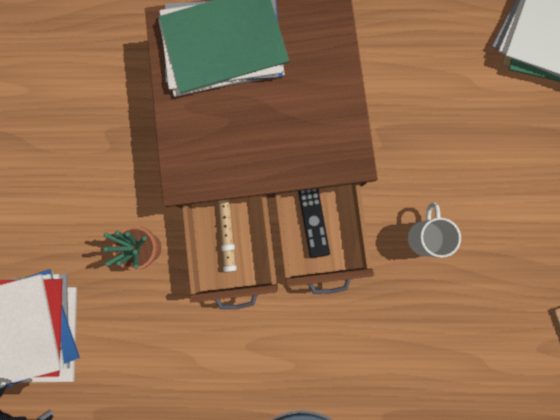

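The recorder is in the left drawer: foot near (230,268) in the top view, disappearing under the lip at about (225,202). The remote is in the right drawer, the plant is at (130,248) and the mug at (437,238). I'll magnify the drawer area to read exact pixels.

```bash
python3 - <<'E'
import cv2,pickle
c=pickle.load(open("top0.pkl","rb"))
im=c["image"][180:315,165:365]  # 200x135 -> x4
cv2.imwrite("pics/crop0.png",cv2.resize(im,None,fx=4,fy=4,interpolation=cv2.INTER_CUBIC))
E
```

```text
(no output)
```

View pics/crop0.png

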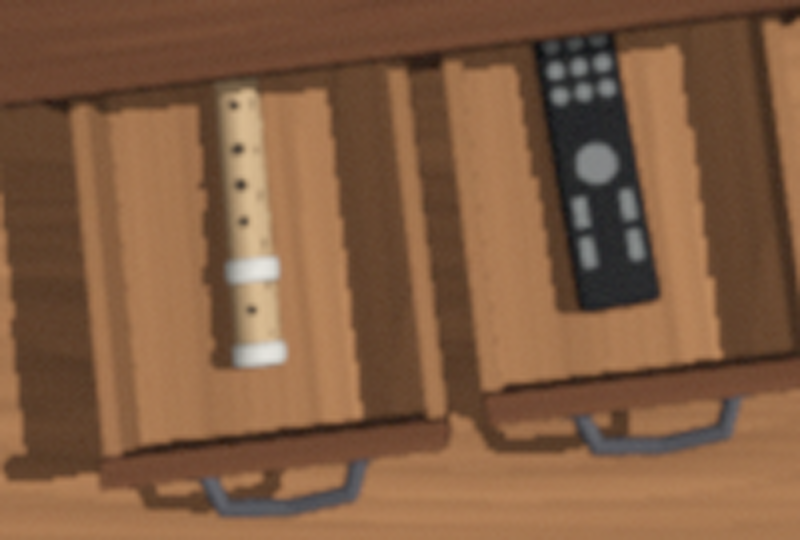

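```bash
cat > h.py <<'E'
import pickle,numpy as np
c=pickle.load(open("top0.pkl","rb"))
R,t=np.array(c["R"]),np.array(c["t"]); C=-R.T@t
def pix(u,v,z,crop=True):
    if crop: u,v=165+(u+.5)/4-.5,180+(v+.5)/4-.5
    d=R.T@np.array([(u-c["cx"])/c["fx"],(v-c["cy"])/c["fy"],1.])
    return C+d*(z-C[2])/d[2]
E
python3 - <<'E'
from h import *
np.set_printoptions(precision=1,suppress=True)
P=lambda n,*a:print(n,pix(*a))
P("foot end",261,366,50.5);P("ring1 c",259,355,50.5);P("ring2 c",252,270,50.5);P("near lip",238,90,50.5)
P("lip L",0,103,130);P("lip R",800,12,130)
P("cornerL",163,203,130,False);P("cornerR",375,181,130,False)
P("frontL l",103,466,102);P("frontL r",447,426,102)
P("frontR l",487,403,102);P("frontR r",800,362,102)
P("wall Ll in far",105,105,86);P("wall Lr in near",428,415,86);P("wall Ll in near",125,452,86);P("wall lr in far",388,70,86)
P("handle",235,513,70)
P("plant",130,248,80,False);P("mug",437,238,95,False)
E
```

```text
foot end [437.6 157.1  50.5]
ring1 c [443.5 158.3  50.5]
ring2 c [489.8 162.7  50.5]
near lip [589.4 171.7  50.5]
lip L [574.  280.1 130. ]
lip R [ 619.  -124.9  130. ]
cornerL [578.8 283.6 130. ]
cornerR [ 622.3 -145.7  130. ]
frontL l [389.4 230.4 102. ]
frontL r [410.2  53.7 102. ]
frontR l [421.9  33.2 102. ]
frontR r [ 443.  -126.5  102. ]
wall Ll in far [577.5 237.2  86. ]
wall Lr in near [414.4  64.1  86. ]
wall Ll in near [394.8 222.8  86. ]
wall lr in far [595.8  85.8  86. ]
handle [361.4 167.2  70. ]
plant [487.8 367.9  80. ]
mug [ 508.6 -277.6   95. ]
```

Positions found: the chest is yawed about 6.2°. The recorder's foot is at about (437.5, 157.5), with yaw about 5.3°, and the lip is at x≈586. The grip point will be 105 mm from the foot, with the tool leaned 13° so that it stands vertical once the recorder is tilted.

```bash
cat >> h.py <<'E'
from scipy.spatial.transform import Rotation as Ro
yaw=np.radians(5.3); u=np.array([np.cos(yaw),np.sin(yaw),0]); side=np.array([-u[1],u[0],0]); up=np.array([0,0,1.])
foot=np.array([437.5,157.5,50.5])
def rot(lean):  # tool leaned so z points down and towards +u by lean degrees; tool y = side
    a=np.radians(lean); z=-np.cos(a)*up+np.sin(a)*u
    return np.column_stack([np.cross(side,z),side,z])
def rel(R0,p0,R1,p1):
    return np.round(R0.T@(np.array(p1)-p0)/40,3).tolist(), np.round(np.degrees(Ro.from_matrix(R0.T@R1).as_rotvec())/5,3).tolist()
E
python3 - <<'E'
from h import *
from bench import manip
s=manip.sense();g=foot+105*u
for z in (200,):
    p=g.copy();p[2]=z;p-=u*0.23*(z-52)
    print(p,rel(s["ee_rot"],s["tool_pos"],rot(13),p))
R=rot(13);q=g.copy();q[2]=52
print(q,rel(R,p,R,q),rot(13))
E
```

```text
[508.15662458 164.05461689 200.        ] ([-9.667, -3.907, 1.048], [-0.718, -2.541, -6.174])
[542.05109331 167.19891168  52.        ] ([0.003, -0.0, 3.797], [0.0, 0.0, 0.0]) [[-0.97020434 -0.09237059  0.22398932]
 [-0.09000314  0.9957247   0.02077886]
 [-0.22495105  0.         -0.97437006]]
```

Call:
send_rows(commands=[{"translation": [-1, -0.4, 0], "rotation": [-0.07, -0.25, -0.6], "fingers": 0}, {"translation": [-1.9, -0.78, 0], "rotation": [-0.14, -0.5, -1.2], "fingers": 0}, {"translation": [-2.8, -1.15, 0.1], "rotation": [-0.21, -0.75, -1.8], "fingers": 0}, {"translation": [-3.7, -1.5, 0.2], "rotation": [-0.28, -1.0, -2.4], "fingers": 0}, {"translation": [-4.6, -1.86, 0.3], "rotation": [-0.35, -1.25, -3.0], "fingers": 0}, {"translation": [-5.5, -2.2, 0.4], "rotation": [-0.42, -1.5, -3.6], "fingers": 0}, {"translation": [-6.4, -2.6, 0.5], "rotation": [-0.5, -1.75, -4.2], "fingers": 0}, {"translation": [-7.3, -2.95, 0.6], "rotation": [-0.57, -2.0, -4.8], "fingers": 0}])

```text
clock: 0.77
tool_pos: [440.3, 238.1, 218.0]
ee_rot: [[-0.983, 0.025, 0.18], [0.027, 1.0, 0.007], [-0.18, 0.011, -0.984]]
ft_force: [0.3, 0.7, 0.5]
opening: 42.6
```

```bash
python3 - <<'E'
from h import *
from bench import manip
s=manip.sense();print(s["clock"],s["tool_pos"],s["joints"],s["opening"])
g=foot+105*u;p=g.copy();p[2]=200;p-=u*0.23*(148)
print(rel(s["ee_rot"],s["tool_pos"],rot(13),p))
E
```

```text
0.7667 [440.27860411 238.13418963 217.95199477] [ 0.5479002   0.09248145 -0.27514397  1.04501049 -0.08822526  0.56684987] 42.562443756442065
([-1.637, -1.814, 0.735], [-0.147, -0.523, -1.344])
```

Call:
send_rows(commands=[{"translation": [-0.55, -0.6, 0.25], "rotation": [-0.05, -0.17, -0.45], "fingers": 0}, {"translation": [-1.1, -1.2, 0.5], "rotation": [-0.1, -0.35, -0.9], "fingers": 0}, {"translation": [-1.64, -1.81, 0.74], "rotation": [-0.15, -0.52, -1.34], "fingers": 0}, {"translation": [-1.64, -1.81, 0.74], "rotation": [-0.15, -0.52, -1.34], "fingers": 0}, {"translation": [-1.64, -1.81, 0.74], "rotation": [-0.15, -0.52, -1.34], "fingers": 0}])

```text
clock: 1.18
tool_pos: [507.6, 164.2, 199.3]
ee_rot: [[-0.971, -0.086, 0.222], [-0.083, 0.996, 0.02], [-0.223, 0.001, -0.975]]
ft_force: [-0.5, 0.0, -0.2]
opening: 42.8
```

```bash
python3 - <<'E'
from h import *
from bench import manip
import cv2
s=manip.sense();print(s["clock"],s["tool_pos"],s["joints"],s["opening"])
q=foot+105*u;q[2]=52
print(rel(s["ee_rot"],s["tool_pos"],rot(13),q))
c=manip.camera("top"); cv2.imwrite("pics/top1.png",cv2.resize(c["image"][150:330,120:360],None,fx=3,fy=3,interpolation=cv2.INTER_CUBIC))
E
```

```text
1.1833 [507.60051135 164.22610003 199.26137746] [ 0.34382246  0.11935606 -0.30475463  0.92922978 -0.05578193  0.25188915] 42.794418868258994
([-0.024, -0.004, 3.782], [-0.005, -0.029, -0.076])
```

View pics/top1.png

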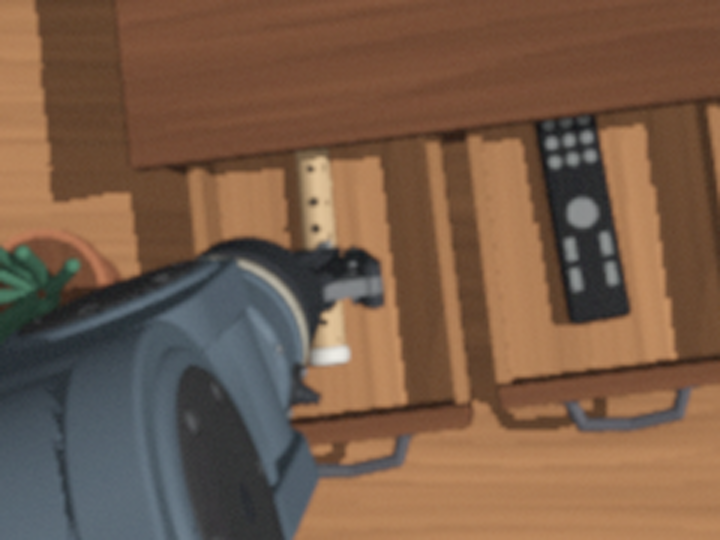

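The gripper sits over the recorder's finger-hole part (about (330,280) in the crop), clear of the lip, and the other objects are unchanged. Descending.

Call:
send_rows(commands=[{"translation": [0, 0, 0.8], "rotation": [0, -0.03, -0.08], "fingers": 0}, {"translation": [-0.01, 0, 1.6], "rotation": [0, -0.03, -0.08], "fingers": 0}, {"translation": [-0.02, 0, 2.3], "rotation": [0, -0.03, -0.08], "fingers": 0}, {"translation": [-0.02, 0, 2.8], "rotation": [0, -0.03, -0.08], "fingers": 0}, {"translation": [-0.02, 0, 3.2], "rotation": [0, -0.03, -0.08], "fingers": 0}, {"translation": [-0.02, 0, 3.5], "rotation": [0, -0.03, -0.08], "fingers": 0}, {"translation": [-0.02, 0, 3.7], "rotation": [0, -0.03, -0.08], "fingers": 0}, {"translation": [-0.02, 0, 3.7], "rotation": [0, -0.03, -0.08], "fingers": 0}])

```text
clock: 1.9
tool_pos: [540.1, 169.9, 54.5]
ee_rot: [[-0.97, -0.097, 0.223], [-0.095, 0.995, 0.021], [-0.224, -0.001, -0.975]]
ft_force: [-0.3, 0.3, 0.1]
opening: 42.4
```

```bash
python3 - <<'E'
from h import *
from bench import manip
import cv2
s=manip.sense();print(s["clock"],s["tool_pos"],s["opening"],s["ft_force"])
q=foot+105*u;q[2]=52
print(rel(s["ee_rot"],s["tool_pos"],rot(13),q))
for n in("top","scene"):
  c=manip.camera(n); r=c["image"][150:330,120:360] if n=="top" else c["image"][120:240,180:380]
  cv2.imwrite(f"pics/{n}2.png",cv2.resize(r,None,fx=3,fy=3,interpolation=cv2.INTER_CUBIC))
E
```

```text
1.9 [540.09082595 169.93831242  54.4934206 ] 42.44180211920217 [-0.34232985  0.30785893  0.12081459]
([-0.027, -0.073, 0.07], [0.006, -0.011, 0.059])
```

View pics/scene2.png

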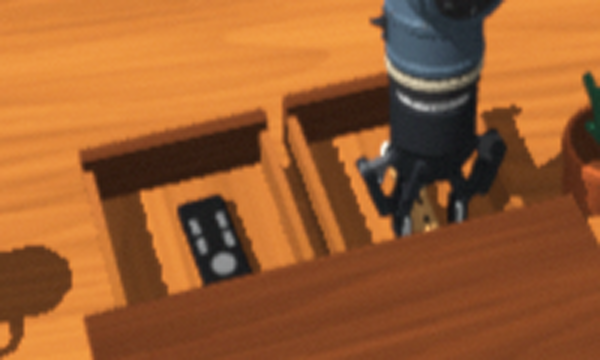

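The fingers straddle the recorder (at about (430,215)) with no contact force. Making a small correction, then closing.

Call:
send_rows(commands=[{"translation": [-0.03, -0.07, 0.04], "rotation": [0, 0, 0.06], "fingers": 0}, {"translation": [-0.03, -0.07, 0.04], "rotation": [0, 0, 0.06], "fingers": 1}, {"translation": [-0.03, -0.07, 0.04], "rotation": [0, 0, 0.06], "fingers": 1}, {"translation": [-0.03, -0.07, 0.04], "rotation": [0, 0, 0.06], "fingers": 1}, {"translation": [-0.03, -0.07, 0.04], "rotation": [0, 0, 0.06], "fingers": 1}, {"translation": [-0.03, -0.07, 0.04], "rotation": [0, 0, 0.06], "fingers": 1}], newtons=70)

```text
clock: 2.5
tool_pos: [543.7, 166.5, 55.8]
ee_rot: [[-0.97, -0.091, 0.227], [-0.088, 0.996, 0.022], [-0.228, 0.001, -0.974]]
ft_force: [-1.3, -0.7, 5.2]
opening: 21.5
```

```bash
cat >> h.py <<'E'
def recpose(R0,p0,th,d,dz=0):
    """tool poses after tilting recorder by th deg about its resting beak tip, then sliding d mm out along its axis"""
    a=np.radians(th); tip=foot+325*u
    T=Ro.from_rotvec(side*a)      # +side rotation: foot end (-u) goes up
    ax=T.apply(u)
    return T.as_matrix()@R0, tip+T.apply(p0-tip)-ax*d+up*dz
E
python3 - <<'E'
from h import *
from bench import manip
s=manip.sense();print(s["clock"],s["tool_pos"],s["opening"],s["ft_force"])
R0,p0=s["ee_rot"],s["tool_pos"]
np.savez("grip",R=R0,p=p0)
for th,d,dz in[(3,0,0),(6,0,0),(9,0,0),(11,0,0),(13,0,0),(13,100,0),(13,190,0)]:
    R1,p1=recpose(R0,p0,th,d,dz); print(th,d,np.round(p1),rel(R0,p0,R1,p1))
E
```

```text
2.5 [543.66256075 166.53383809  55.80562515] 21.53994553397698 [-1.31377473 -0.72193533  5.20295569]
3 0 [544. 167.  67.] ([-0.079, 0.0, -0.275], [0.001, 0.6, 0.001])
6 0 [545. 167.  79.] ([-0.173, 0.001, -0.545], [0.002, 1.2, 0.001])
9 0 [547. 167.  90.] ([-0.28, 0.001, -0.81], [0.003, 1.8, 0.002])
11 0 [549. 167.  97.] ([-0.36, 0.002, -0.983], [0.004, 2.2, 0.002])
13 0 [550. 167. 105.] ([-0.445, 0.002, -1.154], [0.005, 2.6, 0.002])
13 100 [453. 158. 127.] ([1.798, -0.001, -2.258], [0.005, 2.6, 0.002])
13 190 [366. 150. 148.] ([3.817, -0.004, -3.251], [0.005, 2.6, 0.002])
```

Call:
send_rows(commands=[{"translation": [0, 0, 0], "rotation": [0, 0, 0], "fingers": 1}, {"translation": [0, 0, 0], "rotation": [0, 0, 0], "fingers": 1}, {"translation": [0, 0, 0], "rotation": [0, 0, 0], "fingers": 1}])

```text
clock: 2.75
tool_pos: [543.7, 166.5, 55.8]
ee_rot: [[-0.97, -0.091, 0.227], [-0.088, 0.996, 0.022], [-0.228, 0.001, -0.974]]
ft_force: [-1.7, -0.3, 6.0]
opening: 21.5
```

```bash
python3 - <<'E'
from h import *
from bench import manip
import cv2
s=manip.sense();print(s["tool_pos"],s["opening"],s["ft_force"],s["torque"],s["qvel"])
a=manip.camera("scene")["image"][140:240,240:360];b=manip.camera("top")["image"][180:300,165:309]
a=cv2.resize(a,(600,500),interpolation=cv2.INTER_CUBIC)[:,100:500];b=cv2.resize(b,(600,500),interpolation=cv2.INTER_CUBIC)[:,100:500]
cv2.imwrite("pics/grip3.png",np.hstack([a,b]))
E
```

```text
[543.66438482 166.54795153  55.80998884] 21.46943367150751 [-1.71797948 -0.34439724  5.99688088] [-0.1036259   0.24665813  0.02114941] [-0.00143988  0.00164979 -0.00024958  0.00082672 -0.00065778  0.00022022]
```

View pics/grip3.png

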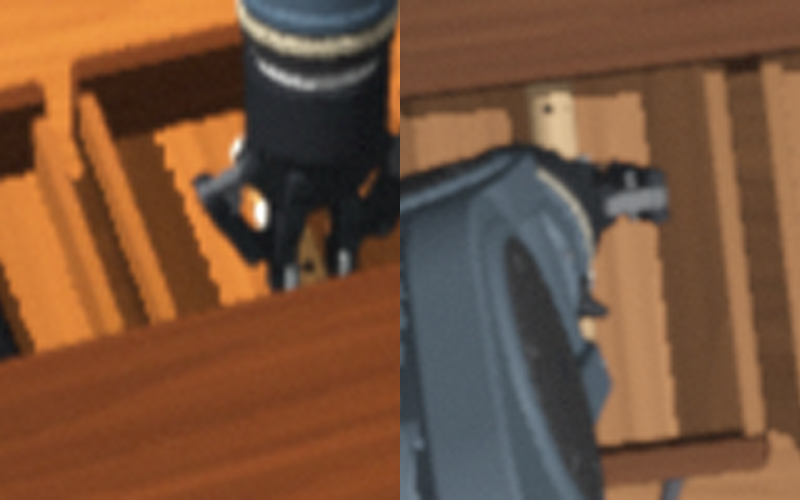

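The recorder is between the pads, with a steady 6 N upward light contact. Tilting gently about the beak tip.

Call:
send_rows(commands=[{"translation": [-0.02, 0, -0.09], "rotation": [0, 0.2, 0], "fingers": 1}, {"translation": [-0.05, 0, -0.18], "rotation": [0, 0.4, 0], "fingers": 1}, {"translation": [-0.08, 0, -0.275], "rotation": [0, 0.6, 0], "fingers": 1}, {"translation": [-0.11, 0, -0.36], "rotation": [0, 0.8, 0], "fingers": 1}, {"translation": [-0.14, 0, -0.455], "rotation": [0, 1.0, 0], "fingers": 1}, {"translation": [-0.173, 0, -0.545], "rotation": [0, 1.2, 0], "fingers": 1}, {"translation": [-0.173, 0, -0.545], "rotation": [0, 1.2, 0], "fingers": 1}, {"translation": [-0.173, 0, -0.545], "rotation": [0, 1.2, 0], "fingers": 1}])

```text
clock: 3.52
tool_pos: [545.1, 166.5, 77.6]
ee_rot: [[-0.988, -0.091, 0.124], [-0.09, 0.996, 0.012], [-0.124, 0.001, -0.992]]
ft_force: [0.2, -0.7, -1.0]
opening: 21.4
```

```bash
python3 - <<'E'
from h import *
from bench import manip
import cv2
s=manip.sense();print(s["tool_pos"],s["opening"],s["ft_force"],s["torque"])
a=manip.camera("scene")["image"][140:240,240:360];b=manip.camera("top")["image"][180:300,165:309]
a=cv2.resize(a,(600,500),interpolation=cv2.INTER_CUBIC)[:,100:500];b=cv2.resize(b,(600,500),interpolation=cv2.INTER_CUBIC)[:,100:500]
cv2.imwrite("pics/grip4.png",np.hstack([a,b]))
E
```

```text
[545.06989703 166.4985432   77.56293772] 21.437820453061747 [ 0.16639494 -0.72831362 -0.96004449] [-0.05028834  0.24768779  0.00343354]
```

View pics/grip4.png

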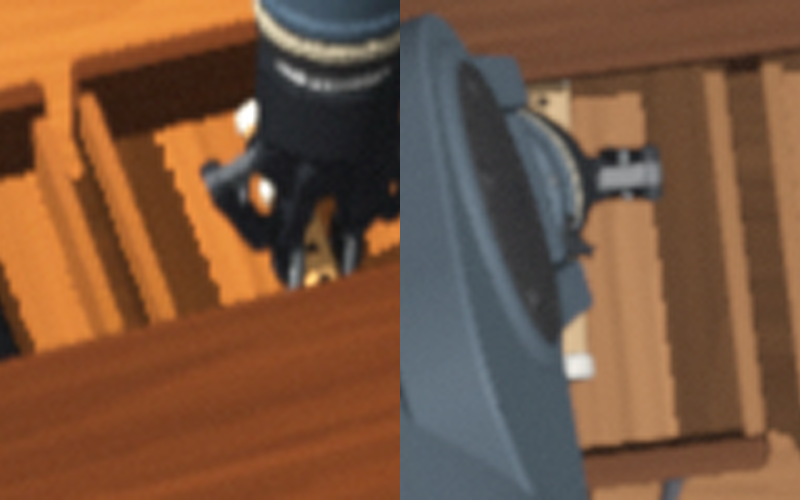

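Lifted: the foot's white ring is visible at (578,362) on the right, shifted as a rise would show, and the load is only about 1 N. Continuing the tilt.

```bash
python3 - <<'E'
from h import *
from bench import manip
print("foot if z=50,84:",pix(231.7,269.5,50,False),pix(231.7,269.5,84,False))
R0,p0=rot(13),np.array([543.,166.5,54.])
A=recpose(R0,p0,6,0)
for th,d in[(8,0),(10,0),(13,0)]: print(th,d,rel(*A,*recpose(R0,p0,th,d)))
B=recpose(R0,p0,13,0)
for d in(20,100,200): print(d,recpose(R0,p0,13,d)[1],rel(*B,*recpose(R0,p0,13,d)))
E
```

```text
foot if z=50,84: [441.08512392 153.20317899  50.        ] [442.80618835 148.38481473  84.        ]
8 0 ([-0.049, -0.0, -0.185], [-0.0, 0.4, 0.0])
10 0 ([-0.105, 0.0, -0.368], [-0.0, 0.8, -0.0])
13 0 ([-0.2, -0.0, -0.638], [0.0, 1.4, 0.0])
20 [529.9718896  165.29141874 107.70052589] ([0.487, 0.0, -0.112], [0.0, 0.0, 0.0])
100 [452.3555425  158.09116792 125.69661024] ([2.436, 0.0, -0.562], [0.0, 0.0, 0.0])
200 [355.33510864 149.09085439 148.19171567] ([4.872, 0.0, -1.125], [0.0, 0.0, 0.0])
```

Call:
send_rows(commands=[{"translation": [-0.025, 0, -0.092], "rotation": [0, 0.2, 0], "fingers": 1}, {"translation": [-0.05, 0, -0.185], "rotation": [0, 0.4, 0], "fingers": 1}, {"translation": [-0.077, 0, -0.275], "rotation": [0, 0.6, 0], "fingers": 1}, {"translation": [-0.105, 0, -0.368], "rotation": [0, 0.8, 0], "fingers": 1}, {"translation": [-0.135, 0, -0.458], "rotation": [0, 1.0, 0], "fingers": 1}, {"translation": [-0.167, 0, -0.548], "rotation": [0, 1.2, 0], "fingers": 1}, {"translation": [-0.2, 0, -0.638], "rotation": [0, 1.4, 0], "fingers": 1}, {"translation": [-0.2, 0, -0.638], "rotation": [0, 1.4, 0], "fingers": 1}])

```text
clock: 4.28
tool_pos: [550.1, 167.1, 104.0]
ee_rot: [[-0.996, -0.091, 0.002], [-0.091, 0.996, 0.001], [-0.002, 0.001, -1.0]]
ft_force: [0.3, 0.8, -1.4]
opening: 21.1
```

Call:
send_rows(commands=[{"translation": [0.12, 0, -0.03], "rotation": [0, 0, 0], "fingers": 1}, {"translation": [0.3, 0, -0.07], "rotation": [0, 0, 0], "fingers": 1}, {"translation": [0.5, 0, -0.115], "rotation": [0, 0, 0], "fingers": 1}, {"translation": [0.7, 0, -0.16], "rotation": [0, 0, 0], "fingers": 1}, {"translation": [0.8, 0, -0.185], "rotation": [0, 0, 0], "fingers": 1}, {"translation": [0.8, 0, -0.185], "rotation": [0, 0, 0], "fingers": 1}])

```text
clock: 4.78
tool_pos: [516.4, 164.0, 111.7]
ee_rot: [[-0.996, -0.091, 0.002], [-0.091, 0.996, 0.001], [-0.002, 0.001, -1.0]]
ft_force: [0.2, 0.8, -1.6]
opening: 21.2
```

```bash
python3 - <<'E'
from h import *
from bench import manip
import cv2
s=manip.sense();print(s["clock"],s["tool_pos"],s["opening"],s["ft_force"],s["torque"])
a=manip.camera("scene")["image"][130:250,220:364];b=manip.camera("top")["image"][180:300,165:309]
a=cv2.resize(a,(600,500),interpolation=cv2.INTER_CUBIC)[:,100:500];b=cv2.resize(b,(600,500),interpolation=cv2.INTER_CUBIC)[:,100:500]
cv2.imwrite("pics/slide5.png",np.hstack([a,b]))
E
```

```text
4.7833 [516.40816462 163.95628754 111.65359538] 21.18811635627637 [ 0.18354035  0.84000099 -1.62921967] [-0.0003888   0.10945323  0.07483771]
```

View pics/slide5.png

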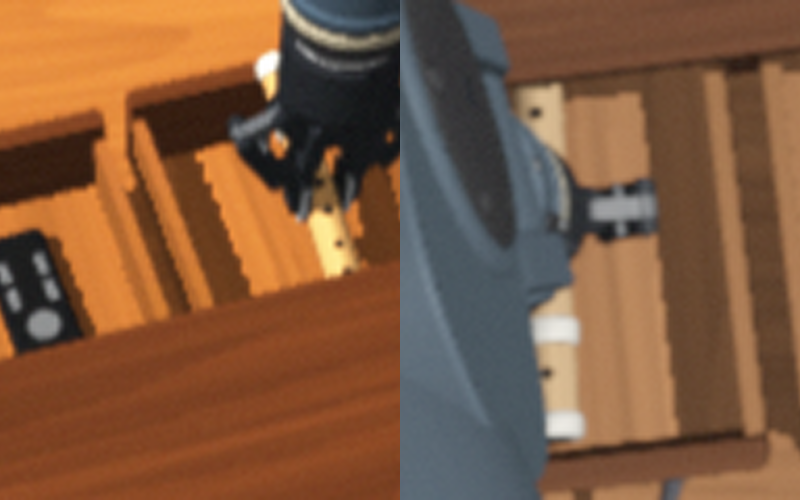

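It slides freely: the wrist reads only the weight (1.6 N), and the foot is clear of the drawer front. Drawing it the rest of the way.

Call:
send_rows(commands=[{"translation": [0.3, 0, -0.07], "rotation": [0, 0, 0], "fingers": 1}, {"translation": [0.7, 0, -0.162], "rotation": [0, 0, 0], "fingers": 1}, {"translation": [1.1, 0, -0.254], "rotation": [0, 0, 0], "fingers": 1}, {"translation": [1.5, 0, -0.347], "rotation": [0, 0, 0], "fingers": 1}, {"translation": [1.9, 0, -0.439], "rotation": [0, 0, 0], "fingers": 1}, {"translation": [2.2, 0, -0.508], "rotation": [0, 0, 0], "fingers": 1}, {"translation": [2.4, 0, -0.554], "rotation": [0, 0, 0], "fingers": 1}, {"translation": [2.4, 0, -0.554], "rotation": [0, 0, 0], "fingers": 1}])

```text
clock: 5.55
tool_pos: [420.8, 155.1, 133.6]
ee_rot: [[-0.996, -0.091, 0.002], [-0.091, 0.996, 0.001], [-0.002, 0.001, -1.0]]
ft_force: [-0.4, -0.5, -1.9]
opening: 21.0
```

Call:
send_rows(commands=[{"translation": [0.3, 0, -0.07], "rotation": [0, 0, 0], "fingers": 1}, {"translation": [0.6, 0, -0.14], "rotation": [0, 0, 0], "fingers": 1}, {"translation": [0.95, 0, -0.22], "rotation": [0, 0, 0], "fingers": 1}, {"translation": [1.3, 0, -0.3], "rotation": [0, 0, 0], "fingers": 1}, {"translation": [1.6, 0, -0.37], "rotation": [0, 0, 0], "fingers": 1}, {"translation": [1.75, 0, -0.405], "rotation": [0, 0, 0], "fingers": 1}, {"translation": [1.75, 0, -0.405], "rotation": [0, 0, 0], "fingers": 1}])

```text
clock: 6.13
tool_pos: [351.2, 148.8, 149.6]
ee_rot: [[-0.996, -0.092, 0.002], [-0.092, 0.996, 0.001], [-0.002, 0.001, -1.0]]
ft_force: [0.5, -0.5, -1.2]
opening: 21.6
```

```bash
python3 - <<'E'
from h import *
from bench import manip
import cv2
s=manip.sense();print(s["clock"],s["tool_pos"],s["opening"],s["ft_force"],s["torque"],s["joints"])
a=manip.camera("scene")["image"][100:250,200:380];b=manip.camera("top")["image"][190:340,155:335]
cv2.imwrite("pics/out6.png",np.hstack([cv2.resize(i,(400,333),interpolation=cv2.INTER_CUBIC) for i in(a,b)]))
E
```

```text
6.1333 [351.17585754 148.80136777 149.60860573] 21.595989989903728 [ 0.47710807 -0.4923014  -1.19618572] [-0.05610027  0.05806966 -0.03642158] [ 4.00458225e-01  4.89528246e-02 -4.92036066e-01  1.02775158e+00
  4.26126771e-04  3.08774089e-01]
```

View pics/out6.png

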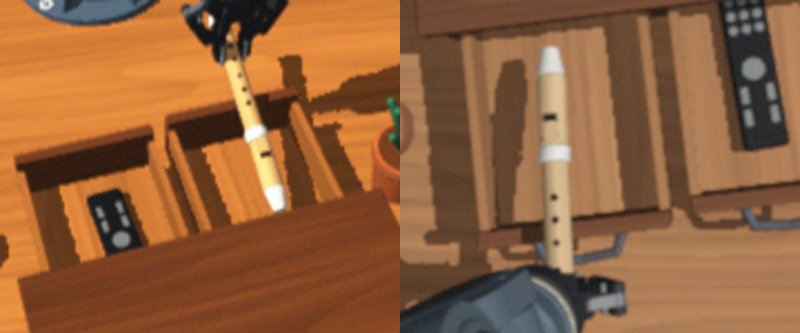

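The beak's tip at (550,48) is clear of the lip, and the recorder floats above the drawer front. Now lifting straight up, then levelling.

Call:
send_rows(commands=[{"translation": [0, 0, -0.25], "rotation": [0, 0, 0], "fingers": 1}, {"translation": [0, 0, -0.65], "rotation": [0, 0, 0], "fingers": 1}, {"translation": [0, 0, -1.1], "rotation": [0, 0, 0], "fingers": 1}, {"translation": [0, 0, -1.6], "rotation": [0, 0, 0], "fingers": 1}, {"translation": [0, 0, -2.1], "rotation": [0, -0.2, 0], "fingers": 1}, {"translation": [0, 0, -2.6], "rotation": [0, -0.6, 0], "fingers": 1}, {"translation": [0, 0, -2.9], "rotation": [0, -1.0, 0], "fingers": 1}, {"translation": [0, 0, -3.1], "rotation": [0, -1.4, 0], "fingers": 1}])

```text
clock: 6.9
tool_pos: [353.5, 149.2, 274.7]
ee_rot: [[-0.988, -0.091, 0.126], [-0.09, 0.996, 0.013], [-0.127, 0.001, -0.992]]
ft_force: [-0.7, -0.3, -1.6]
opening: 21.7
```

Call:
send_rows(commands=[{"translation": [0, 0, 0], "rotation": [0, -0.3, 0], "fingers": 1}, {"translation": [0, 0, 0], "rotation": [0, -0.6, 0], "fingers": 1}, {"translation": [0, 0, 0], "rotation": [0, -0.9, 0], "fingers": 1}, {"translation": [0, 0, 0], "rotation": [0, -1.2, 0], "fingers": 1}, {"translation": [0, 0, 0], "rotation": [0, -1.2, 0], "fingers": 1}, {"translation": [0, 0, 0], "rotation": [0, -1.2, 0], "fingers": 1}, {"translation": [0, 0, 0], "rotation": [0, -1.2, 0], "fingers": 1}])

```text
clock: 7.48
tool_pos: [352.5, 148.9, 273.3]
ee_rot: [[-0.97, -0.091, 0.225], [-0.088, 0.996, 0.021], [-0.226, 0.001, -0.974]]
ft_force: [-0.2, -0.2, -1.1]
opening: 21.5
```

```bash
python3 - <<'E'
from h import *
from bench import manip
import cv2
s=manip.sense();print(s["clock"],s["tool_pos"],s["opening"],s["ft_force"],s["ee_rot"][:,2],abs(s["qvel"]).max())
c=manip.camera("scene");b=manip.camera("top")
import pickle;pickle.dump((c,b),open("end.pkl","wb"))
cv2.imwrite("pics/end7.png",np.hstack([cv2.resize(c["image"][40:250,160:412],(400,333)),cv2.resize(b["image"][130:340,110:362],(400,333))]))
E
```

```text
7.4833 [352.53155449 148.93825149 273.25259751] 21.51388488716843 [-0.16061084 -0.24078413 -1.08395261] [ 0.22486114  0.02143221 -0.97415508] 0.003310853420098206
```

View pics/end7.png

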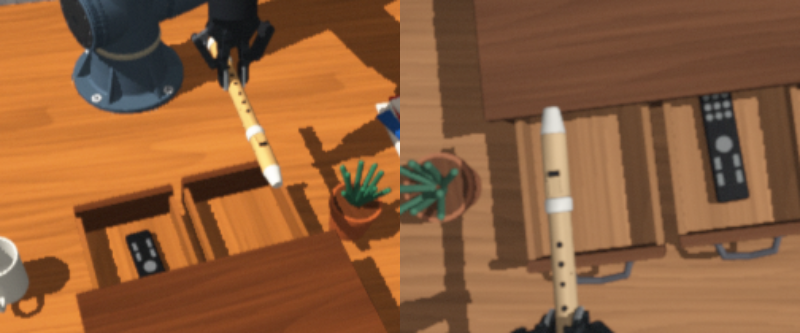

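The recorder hangs free above the drawers: in the scene crop the ring is at (255,132) and the tip at (278,184); in the top crop the ring is at (158,204) and the tip at (151,108). I'll triangulate to check level and height.

```bash
python3 - <<'E'
import pickle,numpy as np,cv2
c,b=pickle.load(open("end.pkl","rb"))
P=[np.array([[k["fx"],0,k["cx"]],[0,k["fy"],k["cy"]],[0,0,1]])@np.column_stack([k["R"],k["t"]]) for k in(c,b)]
f=.6303
X=[]
for s,t in(((255,132),(158,204)),((278,184),(151,108))):
    x=cv2.triangulatePoints(P[0],P[1],np.array([[160+s[0]*f],[40+s[1]*f]]),np.array([[110+t[0]*f],[130+t[1]*f]]));X.append((x[:3]/x[3]).ravel())
d=X[1]-X[0];print(np.round(X),np.linalg.norm(d),np.degrees(np.arcsin(d[2]/np.linalg.norm(d))))
E
```

```text
[[470. 159. 271.]
 [572. 170. 265.]] 102.56854409991863 -3.2924789560549033
```

```bash
python3 -c "
from bench import manip
print(manip.job_done()); s=manip.sense(); print(s['clock'],s['tool_pos'],s['opening'])"
```

```text
the job is handed in; nothing more can be done
None
the job is handed in; nothing more can be done
```

The recorder is out of the left drawer, and I handed the job in with it held in the gripper at about 7.5 s. I gripped it about 105 mm from its foot, raised the near end 13° about the beak, and drew it out slantwise under the lip. Then I lifted it and levelled it.

**Last checks, all before hand-in:**
- **Height and level:** points triangulated from both cameras put it about 270 mm above the table, roughly 140 mm over the chest's top. It is level within about 3°.
- **Clearance:** in both views it hangs free of the chest. The remote and the plant looked untouched. The mug shows only partly, at the edge of the last picture, and I did not measure any of them.
- **Stillness and grip:** joint speeds were near zero. The wrist carried only about 1 to 2 N, the recorder's weight, through the slide and lift.

**Two readings did not match:**
- **Finger opening:** it read 21.5 mm where the recorder is 24 mm thick. The grip held without slipping.
- **Closing contact:** a brief upward push of about 6 N appeared when the fingers closed in the drawer, and it vanished once the recorder was lifted.

The hand-in gave no verdict, and no state could be read after it.

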